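# Pack the repair kit and lock its case

## Robot

A 7-joint arm with a two-finger parallel gripper is mounted at the origin on a cart in front of the work surface, level with it; the furniture and walls round the work are solid. World frame = base frame: x ahead of the robot, y to its left, z up, the work surface at z = 0. Lengths are in m, angles in rad, forces in N, time in s.
With the tool pointing down it reaches from about 0.4 to 0.85 m from the base axis. Payload 10.4 kg.
Tool frame: the origin (TCP) lies at the very end of the fingers, on their centre line; the grasp point (between the pads) lies 19 mm behind it (manip.grip_point_offset is the distance from the TCP to the grasp point, in m); z points along the fingers, y is the line along which they close (so a half turn about z gives the same grasp; the last joint's range is limited). The gripper opens to 85 mm and grips with 20 to 120 N. Pads are 22 mm wide; open, the fingers measure 114 mm over their backs; the gripper's body (76 mm by 85 mm) begins 54 mm behind the grasp point. The pads swing forward as they close: fully open they stand 13 mm farther back than shut.
Start: joints at [-1.174, 0.332, -0.065, 1.46, 0.022, 1.35, -0.088], TCP at [0.255, 0.571, 0.231] pointing down, gripper open.
Joint ranges: [-2.6, 2.6], [-0.5, 2.12], [-1.47, 1.34], [0.16, 2.42], [-1.27, 4.41], [0.06, 2.06], [-2.6, 2.6]. Speed limits (rad/s): [2.22, 2.22, 2.79, 2.79, 3.14, 3.14, 3.14].

## Interface

Orientations are given as a unit quaternion [x, y, z, w].
In Python, from workcell import manip gives the robot as it stands. The module is installed in compiled form; this text tells all that it offers.
- The arm moves only by the tool step_arm, never from a script. Its argument "moves" is a list of rows, each a list of 7 numbers: the closure, from 0 (fully open) to 1 (shut), then the shift along the world's x, y, z in mm, then the turn, a rotation vector about the world's x, y, z in rad. In form: [[grip, tx, ty, tz, ax, ay, az], ...]. A call has 1 to 10 rows; each row is the pose to reach, as a shift and turn from the pose commanded when the call began; what a row does not reach only later rows make up. A row lasts 1/10 s, in which the tool goes at most 50 mm and 8.59 degrees, less where a joint would pass 70% of its speed; a pose out of reach is approached as far as the arm can. A call with a gripper value outside its range is refused whole. The fingers move at their own pace and stop on an object; "grip_force" is the grip in N (left out, the last holds). Time passes only in rows, so rows that repeat a pose let the fingers close. It gives the time, the measured TCP pose, the force, the opening and the grip force at its end, in the units of the state.
- manip.get_obs(): the state, without advancing time (a new reading comes with each control period).
- manip.camera(name): name is "scene" or "top" or "wrist"; returns a dict with "image" (420x560x3 uint8, blue, green, red), "K" (3x3 intrinsics, pixels), "dist_coeffs" ([k1, k2, p1, p2, k3] as OpenCV has them; the pictures are not rectified), "rvec" (rotation vector, rad) and "tvec" (3), from world to camera coordinates, as OpenCV has them; the wrist camera has in their place "mount" (4x4, takes a point from camera to tool coordinates, whose origin is the TCP and whose axes are the flange's). Camera axes: x right, y down, z forward; pixel columns grow to the right and rows downward; lengths in m; the calibration is good to about 2 mm. A picture is of the moment at which its call begins: read the wrist's pose just before it. There is no depth.
- manip.hand_in(): hands the job in; it is judged then, once.
The state is a dict: "clock": time; "joint_pos": joint angles; "joint_velocities": joint speeds; "tau": joint torques, N m; "position": TCP position; "ee_rot": TCP orientation; "ft_force": force on the tool from outside, world axes, zero at the start; "torque": the same for the moment, N m; "grip_width": opening from 0.0 (shut) to 1.0 (fully open); "grasp_force": force on a finger pad.
Only numpy, scipy, OpenCV 4.12 (cv2) and the standard library are available. Lean on these libraries where they do the work, as an engineer would, in place of code of your own. Each camera call takes 0.05 s, during which the arm holds its last target. There are 200 camera calls.

## Task

Pack the repair kit for going out: put the side cutters and the white reel of solder into the open grey case, shut its lid all the way, and turn the black knob on the lid clockwise, past the stiff point, until it clicks home with its white line at the green dot. Leave the other things on the bench where they are.

Things in the scene. Friction and masses are not known exactly. Their poses are not given: they have to be found in the camera images.
- case: grey moulded case, fixed on the bench, 170 (x) x 260 (y) mm, 70 high without lid, open on top, walls 4, inner floor 10 mm above the bench. Origin: centre of its underside; x from the front wall (with the lock) to the hinge side, z up. Hinge axis along y at x = +85, z = 70 mm. A keeper lip for the lock sticks 10 mm inward at the middle of the front wall, 60 to 66 mm above the bench.
- lid (a joint): angle of the case's light grey lid, rad: 0 shut, 1.57 upright, 1.85 stop leaning back. Stiff hinge (0.4 N m): the lid stays where it is left. A plate 170 mm deep from the hinge axis, 260 wide, 14 thick (shut, its top is 84 mm above the bench), with a 12 mm thumb tab at the middle of its front edge.
- lid_front (a point): middle of the lid's front edge on its outer (upper) face, 170 mm from the hinge axis; its axes are the lid's, equal to the case's when the lid is shut (z out of the outer face)
- lock (a joint): angle of the black knob on the lid, rad, clockwise seen from outside: 0 open (white line at the red dot, bar along the front edge), 1.571 locked (white line at the green dot, towards the case's front). Stops at both ends. A spring detent resists with up to 0.2 N m over the first half, then snaps home past the middle. Turned before the lid is shut, its tongue hits the keeper.
- lock_grip (a point): grip point on the knob's axis, 132 mm from the hinge axis, at mid width, 25 mm above the lid's outer face. The grip is a bar 56 mm long, 16 wide, 27 tall, its top 12 mm above this point, on a round skirt 45 mm across whose top is 14 mm below this point. Site y runs along the bar (white line at its -y end), z outward along the axis.
- cutters: side cutters with black and lime-green handles, 53 x 137 x 20 mm, lying flat. Origin: centre of the underside; the handles point to +y (53 mm wide over both from y = +3 to +64), the jaws to -y (16 mm wide). It balances about 10 mm on the +y side.
- reel: white reel of solder, 55 mm across, 38 tall, standing on its flange. Origin: centre of the underside, z up.
- marker: blue marker, 14 x 125 x 14 mm, lying along its y axis; a bystander. Origin: centre of the underside.
- tape: roll of black tape, 67 mm across, 19 tall, lying flat; a bystander. Origin: centre of the underside.
- screwdriver: small red screwdriver, 19 x 164 x 17 mm, lying along its y axis; a bystander. Origin: centre of the underside.
Mind the look-alikes: they are no part of the job. Of the things shaped like the reel, the white one is meant.

How it is judged:
On the way, in this order (a step that is already met when the one before it is completed fails the run):
1. both the cutters and the reel are inside the case (x of cutters in the frame of case between -0.078 and 0.078 m and y of cutters in the frame of case between -0.122 and 0.122 m and z of cutters in the frame of case between 0 and 0.055 m and x of reel in the frame of case between -0.078 and 0.078 m and y of reel in the frame of case between -0.122 and 0.122 m and z of reel in the frame of case between 0 and 0.055 m), for 0.2 s.
2. the lid is shut (value of joint lid below 0.03 rad), for 0.2 s.
3. the knob has clicked over to the locked position (value of joint lock above 1.45 rad), for 0.2 s.
At the end, for the whole second after the job is handed in: the cutters and the reel lie at rest inside the case (origins within 78 mm along x and 122 mm along y of the case's centre, below 55 mm), the lid is shut (below 0.03 rad) and the knob is locked (above 1.45 rad) (all of step 1 and value of joint lid below 0.03 rad and value of joint lock above 1.45 rad and linear speed of each of cutters, reel below 0.02 m/s); the robot touches nothing.
It fails at once if the marker, the tape roll or the screwdriver is moved by more than 30 mm (distance of any of marker, tape, screwdriver from where it was at the start of the episode above 0.03 m).
It also fails if it takes over 72 s, if anything falls off the work surface, if the arm or the gripper's body presses on something with over 40 N, if the wrist force passes 120 N, or if a joint passes its speed limit or range.

## Working session

There is one attempt and no reset: what is moved stays moved. The work goes in short steps, Python scripts to look and compute and a tool call to move; the robot and the scene stay as the last step left them, time stands still between calls to the robot, and variables do not carry over. Pictures are saved under pics/ and viewed, at most 11 in all, crops included, and the job is handed in when it is done.

Besides the shell and the picture viewer there is one more tool, called after "Call:" in YAML: its name, and indented under it one key for each argument. step_arm: Moves the arm, as the interface text tells. Its arguments: {"type":"object","properties":{"moves":{"type":"array","items":{"type":"array","items":{"type":"number"}}},"grip_force":{"type":"number"}},"required":["moves"]}

```bash
mkdir -p pics; cat > h.py <<'E'
import numpy as np, cv2, pickle
from workcell import manip
from scipy.spatial.transform import Rotation as R
def snap(n):
    o=manip.get_obs(); c=manip.camera(n)
    if 'mount' in c:
        T=np.eye(4);T[:3,:3]=R.from_quat(o['ee_rot']).as_matrix();T[:3,3]=o['position']
        W=np.linalg.inv(T@np.array(c['mount']))
    else:
        W=np.eye(4);W[:3,:3]=cv2.Rodrigues(np.array(c['rvec'],float))[0];W[:3,3]=np.ravel(c['tvec'])
    c['W']=W; return c
def save(k,c): cv2.imwrite(f'pics/{k}.png',c['image']); pickle.dump(c,open(f'{k}.pkl','wb'))
def load(k): return pickle.load(open(f'{k}.pkl','rb'))
def ray(c,p):
    u=cv2.undistortPoints(np.array([[p]],float),np.array(c['K'],float),np.array(c['dist_coeffs'],float))[0,0]
    Rm=c['W'][:3,:3]; o=-Rm.T@c['W'][:3,3]; d=Rm.T@np.array([*u,1]); return o,d/np.linalg.norm(d)
def onz(c,p,z): o,d=ray(c,p); return o+d*(z-o[2])/d[2]
def tri(c1,p1,c2,p2):
    A=0;b=0
    for c,p in((c1,p1),(c2,p2)):
        o,d=ray(c,p);M=np.eye(3)-np.outer(d,d);A=A+M;b=b+M@o
    return np.linalg.solve(A,b)
def proj(c,P): return cv2.projectPoints(np.array(P,float).reshape(-1,3),cv2.Rodrigues(c['W'][:3,:3])[0],c['W'][:3,3],np.array(c['K'],float),np.array(c['dist_coeffs'],float))[0][:,0]
E
python3 - <<'E'
from h import *
for n in('top','scene','wrist'):
    c=snap(n);save(n+'0',c)
    print(n,c['K'][0][0],-c['W'][:3,:3].T@c['W'][:3,3])
    if n!='wrist': cv2.imwrite(f'pics/{n}0b.png',cv2.resize(c['image'],(800,600),interpolation=cv2.INTER_CUBIC))
print(manip.get_obs(),manip.grip_point_offset)
E
```

```text
top 403.73643908606147 [ 0.356768   -0.13275578  1.03527893]
scene 394.88434252789546 [-0.06183125 -0.50910898  0.71211543]
wrist 336.4435480751201 [0.18775524 0.60084077 0.37410259]
{'clock': 0.15, 'joint_pos': array([-1.17360877,  0.33272475, -0.06466813,  1.46072704,  0.0215717 ,
        1.34990706, -0.08851014]), 'joint_velocities': array([-0.00157088, -0.00152585,  0.00026272, -0.00232053, -0.00064448,
        0.00042091, -0.00040069]), 'tau': array([ 1.25733142e-03, -6.25822663e+01,  4.93324071e-02, -3.91855323e+01,
        1.61614025e-02,  7.43427052e-03, -1.62786000e-05]), 'position': array([0.25462425, 0.57047702, 0.23071003]), 'ee_rot': array([ 2.08370656e-01,  9.78049785e-01, -5.27289979e-04, -9.77263408e-05]), 'ft_force': array([-0.10308617,  0.41507146,  0.12449487]), 'torque': array([ 0.0441242 ,  0.06372526, -0.009415  ]), 'grasp_force': 0.0, 'grip_width': 1.0007251926270981} 0.0187
```

View pics/top0b.png

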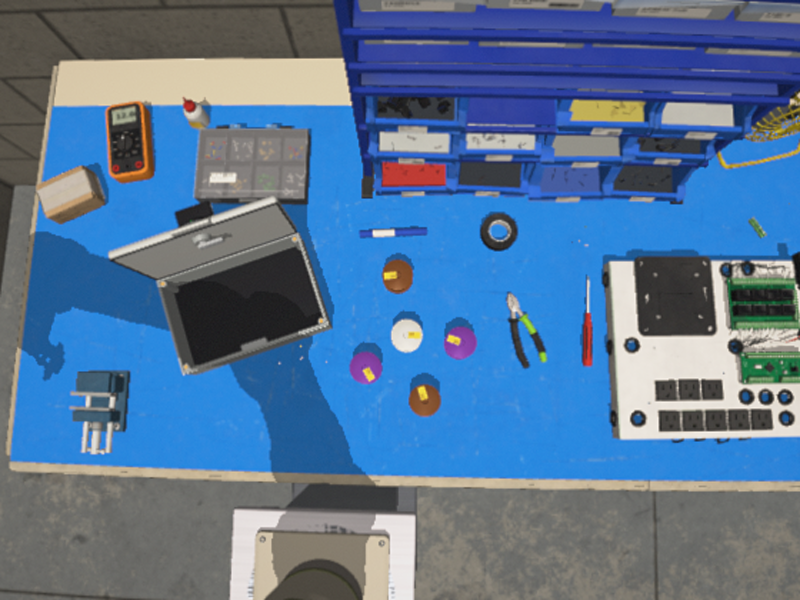

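View pics/scene0b.png

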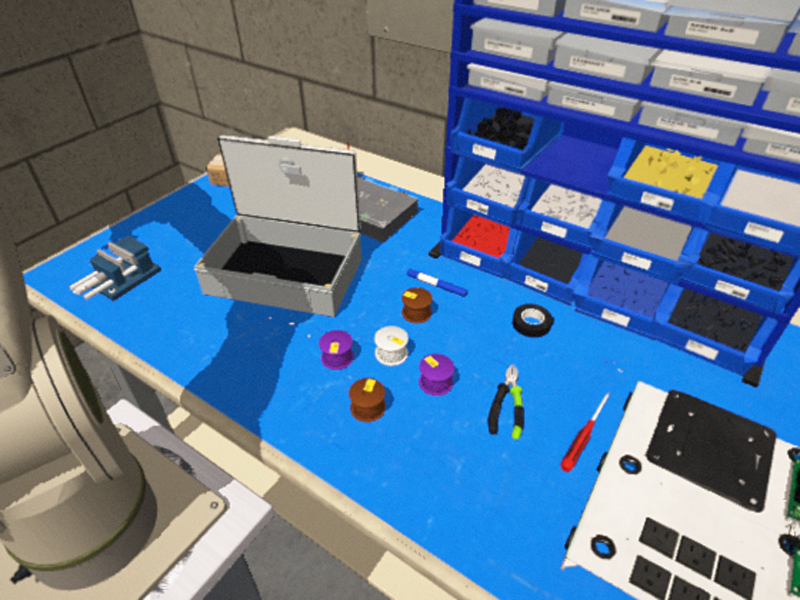

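The top view shows the case at about (245,310) with the lid leaning back, the white reel at (406,335), and the cutters from (512,295) to (535,365). The marker is at (393,232), the tape at (498,231) and the screwdriver at (587,325). The scene view agrees. I'll enlarge these areas next.

```bash
python3 - <<'E'
from h import *
t=load('top0')['image'];s=load('scene0')['image']
def cr(im,x,y,w,h,f): return cv2.resize(im[y:y+h,x:x+w],None,fx=f,fy=f,interpolation=cv2.INTER_CUBIC)
a=cr(t,265,200,125,65,6); b=cr(s,255,215,125,95,6)
a=cr(t,265,200,133,50,6)
cv2.imwrite('pics/m1.png',np.vstack([cr(t,265,200,133,50+10,5),cr(s,250,220,133,60,5)]))
cv2.imwrite('pics/m2.png',np.hstack([cr(t,70,130,165,140,2.4),cr(s,130,90,130,140,2.4*1.25)[:336]]) if 0 else np.vstack([np.hstack([cr(t,70,130,130,100,3),cr(t,130,170,110,100,3)]),np.hstack([cr(s,135,90,130,100,3),cr(s,135,140,110,100,3)])]))
E
```

```text
(no output)
```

View pics/m1.png

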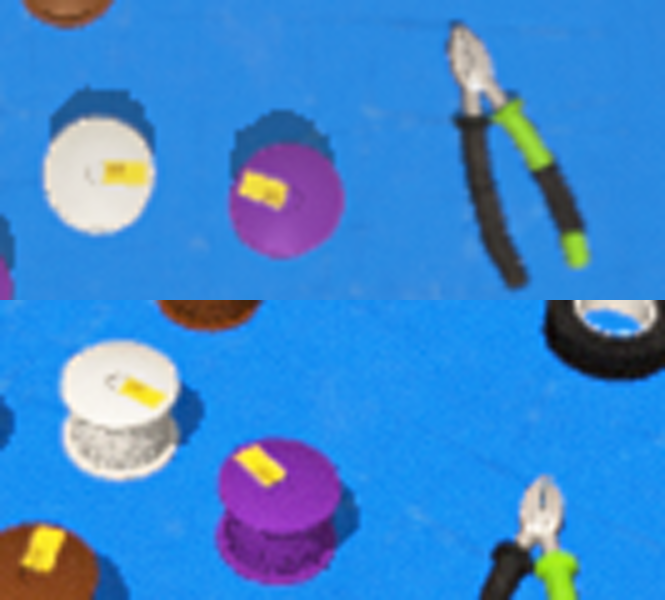

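View pics/m2.png

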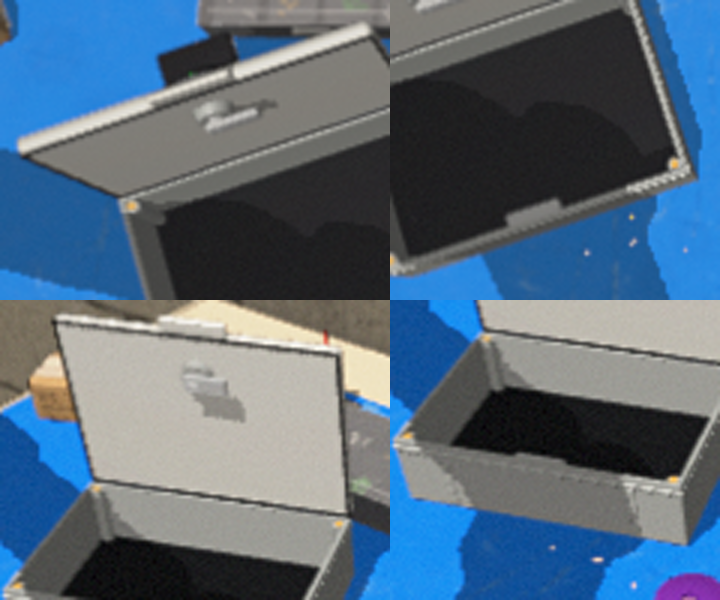

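```bash
python3 - <<'E'
from h import *
t=load('top0');s=load('scene0')
np.set_printoptions(precision=4,suppress=True)
P={'reeltop':((285,235),(274,236.6)),'jaw':((356.2,205),(359,255.9)),'blk':((368.4,257),(344.4,303.1)),'grn':((380.4,253),(361.2,305.9)),
'RL':((113.7,198.7),(167,152.3)),'FL':((131,257.3),(140,185.3)),'FR':((224.7,224.3),(229.7,199.3)),'lidL':((77.3,177.3),(154,96)),'lidR':((192.7,139.3),(248.3,106.7))}
q={}
for k,(a,b) in P.items():
    x=tri(t,a,s,b); q[k]=x
    print(k,x,np.abs(proj(t,x)-a).max(),np.abs(proj(s,x)-b).max())
for k in('jaw','blk','grn'):print(k,onz(t,P[k][0],.012))
for k in('RL','FL','FR'):print(k,onz(t,P[k][0],.07))
d=q['FR']-q['FL'];print(np.degrees(np.arctan2(d[1],d[0])),np.linalg.norm(d))
print('marker',onz(t,(276,162.5),.014),'tape',onz(t,(349,161),.019),'sd',onz(t,(411,228),.01))
E
```

```text
reeltop [ 0.4556 -0.1397  0.0406] 0.40994086343920344 0.5516227265169391
jaw [ 0.5391 -0.3212  0.0098] 0.17404125768103995 0.23073221630778562
blk [ 0.4065 -0.3513  0.0088] 0.19118592036869586 0.27968242798948495
grn [ 0.4176 -0.3823  0.0109] 0.5710154546937929 0.8330751461943464
RL [0.5336 0.2849 0.0717] 0.4189969435474694 0.4846842411372734
FL [0.3897 0.2315 0.0719] 0.05360697466909414 0.07094565588795376
FR [0.4756 0.0066 0.0707] 0.3912214758867094 0.5025598776152549
lidL [0.5462 0.2971 0.236 ] 0.27807311068239926 0.29524140740423377
lidR [0.6312 0.0559 0.2385] 0.5854802125967069 0.6234613468103021
jaw [ 0.5384 -0.3203  0.012 ]
blk [ 0.406  -0.3501  0.012 ]
grn [ 0.4166 -0.3805  0.012 ]
RL [0.533  0.2867 0.07  ]
FL [0.3899 0.2321 0.07  ]
FR [0.4748 0.0076 0.07  ]
-69.10635894792269 0.24076764802798198
marker [ 0.6468 -0.112   0.014 ] tape [ 0.6528 -0.3016  0.019 ] sd [ 0.4818 -0.4605  0.01  ]
```

Call:
step_arm:
  moves:
    - [0, 100, -355, 0, 0, 0, -0.767]
    - [0, 100, -355, 0, 0, 0, -0.767]
    - [0, 100, -355, 0, 0, 0, -0.767]
    - [0, 100, -355, 0, 0, 0, -0.767]
    - [0, 100, -355, 0, 0, 0, -0.767]
    - [0, 100, -355, 0, 0, 0, -0.767]
    - [0, 100, -355, 0, 0, 0, -0.767]
    - [0, 100, -355, 0, 0, 0, -0.767]
    - [0, 100, -355, 0, 0, 0, -0.767]
    - [0, 100, -355, 0, 0, 0, -0.767]
  grip_force: 40

```text
clock: 1.15
position: [0.3546, 0.2161, 0.2314]
ee_rot: [0.559, 0.829, 0.0, -0.0]
ft_force: [-0.2, 0.0, -0.2]
grip_width: 0.997
grasp_force: 0.0
```

Call:
step_arm:
  moves:
    - [0, 101, -355, 0, 0, 0, -0.767]
    - [0, 101, -355, 0, 0, 0, -0.767]
    - [0, 101, -355, 0, 0, 0, -0.767]
    - [0, 101, -355, 0, 0, 0, -0.767]
    - [0, 101, -355, 0, 0, 0, -0.767]
    - [0, 101, -355, 0, 0, 0, -0.767]
    - [0, 101, -355, 0, 0, 0, -0.767]
    - [0, 101, -355, 0, 0, 0, -0.767]
    - [0, 101, -355, -50, 0, 0, -0.767]
    - [0, 101, -355, -90, 0, 0, -0.767]

```text
clock: 2.15
position: [0.4567, -0.1385, 0.14]
ee_rot: [0.828, 0.56, 0.0, 0.001]
ft_force: [0.9, 0.2, -0.8]
grip_width: 1.001
grasp_force: 0.0
```

```bash
python3 - <<'E'
from h import *
c=snap('wrist');save('w1',c);o=manip.get_obs();print(o['clock'],o['position'],o['joint_pos'],R.from_quat(o['ee_rot']).as_matrix()[:,1],o['ft_force'])
print(proj(c,[[.4556,-.1397,.038],o['position']]))
E
```

```text
2.2 [ 0.45297125 -0.13734791  0.13402758] [-0.48449606  0.08238873  0.71886509  1.99674221 -0.05862925  1.09085541
 -0.12056   ] [ 0.92836643 -0.37160133 -0.00694516] [-4.74291852  2.38070757 -6.98321135]
[[280.14604421 210.01152946]
 [273.03590659 265.35539585]]
```

View pics/w1.png

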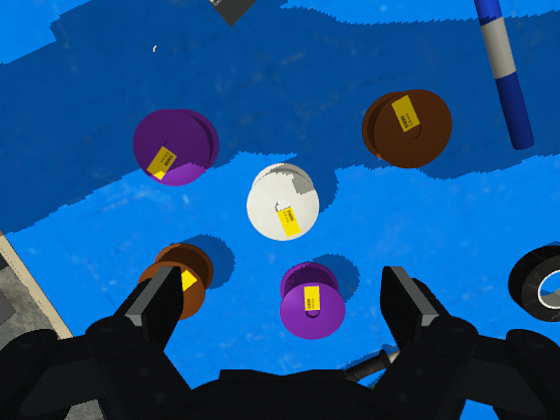

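The wrist view shows the white reel at about (283,203), within a few pixels of the predicted spot. The space on both sides along the closing line is clear, so I'll grasp it.

Call:
step_arm:
  moves:
    - [0, 0, 0, -40, 0, 0, 0]
    - [0, 0, 0, -80, 0, 0, 0]
    - [0, 0, 0, -110, 0, 0, 0]
    - [0, 0, 0, -125, 0, 0, 0]
    - [0, 0, 0, -134, 0, 0, 0]
    - [0, 0, 0, -134, 0, 0, 0]
    - [1, 0, 0, -134, 0, 0, 0]
    - [1, 0, 0, -134, 0, 0, 0]
    - [1, 0, 0, -134, 0, 0, 0]
    - [1, 0, 0, -134, 0, 0, 0]

```text
clock: 3.2
position: [0.4568, -0.1391, 0.0089]
ee_rot: [0.829, 0.56, 0.001, 0.0]
ft_force: [-2.2, 1.3, 11.5]
grip_width: 0.647
grasp_force: 39.9
```

Call:
step_arm:
  moves:
    - [1, 0, 0, 0, 0, 0, 0]
    - [1, 0, 0, 0, 0, 0, 0]
    - [1, 0, 0, 0, 0, 0, 0]
    - [1, 0, 0, 30, 0, 0, 0]
    - [1, 0, 0, 60, 0, 0, 0]
    - [1, 0, 0, 100, 0, 0, 0]
    - [1, 0, 0, 140, 0, 0, 0]
    - [1, 0, 0, 140, 0, 0, 0]

```text
clock: 4.0
position: [0.4585, -0.1399, 0.1525]
ee_rot: [0.829, 0.559, 0.004, 0.002]
ft_force: [0.8, -0.0, -2.0]
grip_width: 0.646
grasp_force: 43.2
```

Call:
step_arm:
  moves:
    - [1, 69, 203, 0, 0, 0, 0.748]
    - [1, 69, 203, 0, 0, 0, 0.748]
    - [1, 69, 203, 0, 0, 0, 0.748]
    - [1, 69, 203, 0, 0, 0, 0.748]
    - [1, 69, 203, 0, 0, 0, 0.748]
    - [1, 69, 203, 0, 0, 0, 0.748]
    - [1, 69, 203, 0, 0, 0, 0.748]
    - [1, 69, 203, 0, 0, 0, 0.748]
    - [1, 69, 203, 0, 0, 0, 0.748]
    - [1, 69, 203, 0, 0, 0, 0.748]

```text
clock: 5.0
position: [0.5246, 0.0629, 0.1475]
ee_rot: [0.568, 0.823, 0.0, 0.0]
ft_force: [0.7, -0.4, -1.6]
grip_width: 0.646
grasp_force: 43.2
```

```bash
python3 - <<'E'
from h import *
t=snap('top');s=snap('scene');save('t2',t);save('s2',s);o=manip.get_obs();print(o['clock'],o['position'],R.from_quat(o['ee_rot']).as_matrix()[:,1])
def cr(im,x,y,w,h,f): return cv2.resize(im[y:y+h,x:x+w],None,fx=f,fy=f,interpolation=cv2.INTER_CUBIC)
cv2.imwrite('pics/m3.png',np.hstack([cr(t['image'],70,110,200,200,2),cr(s['image'],110,70,200,200,2)]))
E
```

```text
5.1 [0.52467601 0.06332202 0.14741862] [9.34557830e-01 3.55811181e-01 2.58373316e-04]
```

View pics/m3.png

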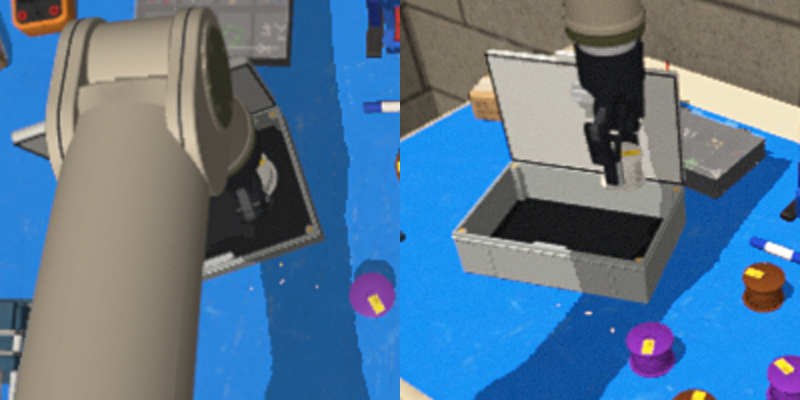

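The reel is held over the right half of the case and clear of the lid. I'll lower it now.

Call:
step_arm:
  moves:
    - [1, 0, 0, -40, 0, 0, 0]
    - [1, 0, 0, -80, 0, 0, 0]
    - [1, 0, 0, -110, 0, 0, 0]
    - [1, 0, 0, -122, 0, 0, 0]
    - [1, 0, 0, -128, 0, 0, 0]
    - [1, 0, 0, -128, 0, 0, 0]
    - [1, 0, 0, -128, 0, 0, 0]

```text
clock: 5.8
position: [0.5259, 0.0639, 0.0207]
ee_rot: [0.567, 0.824, 0.001, 0.001]
ft_force: [0.2, 0.7, -1.6]
grip_width: 0.648
grasp_force: 43.2
```

Call:
step_arm:
  moves:
    - [0.15, 0, 0, 0, 0, 0, 0]
    - [0.15, 0, 0, 0, 0, 0, 0]
    - [0.15, 0, 0, 0, 0, 0, 0]
    - [0.15, 0, 0, 15, 0, 0, 0]
    - [0.15, 0, 0, 45, 0, 0, 0]
    - [0.15, 0, 0, 90, 0, 0, 0]
    - [0.15, 0, 0, 140, 0, 0, 0]
    - [0.15, 0, 0, 170, 0, 0, 0]
    - [0.15, 0, 0, 170, 0, 0, 0]

```text
clock: 6.7
position: [0.5271, 0.0638, 0.1951]
ee_rot: [0.567, 0.823, 0.004, 0.002]
ft_force: [0.2, -0.2, -0.7]
grip_width: 0.85
grasp_force: 0.0
```

Call:
step_arm:
  moves:
    - [0, -31, -205, 0, 0, 0, -0.797]
    - [0, -31, -205, 0, 0, 0, -0.797]
    - [0, -31, -205, 0, 0, 0, -0.797]
    - [0, -31, -205, 0, 0, 0, -0.797]
    - [0, -31, -205, 0, 0, 0, -0.797]
    - [0, -31, -205, 0, 0, 0, -0.797]
    - [0, -31, -205, 0, 0, 0, -0.797]

```text
clock: 7.4
position: [0.4933, -0.1417, 0.1895]
ee_rot: [0.843, 0.538, -0.0, -0.0]
ft_force: [0.7, 0.6, -0.5]
grip_width: 1.0
grasp_force: 0.0
```

Call:
step_arm:
  moves:
    - [0, -31, -205, 0, 0, 0, -0.797]
    - [0, -31, -205, 0, 0, 0, -0.797]
    - [0, -31, -205, 0, 0, 0, -0.797]
    - [0, -31, -205, 0, 0, 0, -0.797]
    - [0, -31, -205, 0, 0, 0, -0.797]
    - [0, -31, -205, 0, 0, 0, -0.797]
    - [0, -31, -205, -40, 0, 0, -0.797]
    - [0, -31, -205, -60, 0, 0, -0.797]
    - [0, -31, -205, -60, 0, 0, -0.797]
    - [0, -31, -205, -60, 0, 0, -0.797]

```text
clock: 8.4
position: [0.4629, -0.3461, 0.1299]
ee_rot: [0.985, 0.171, -0.0, 0.0]
ft_force: [0.5, -0.8, 0.2]
grip_width: 1.003
grasp_force: 0.0
```

```bash
python3 - <<'E'
from h import *
o=manip.get_obs();c=snap('wrist');save('w3',c);t=snap('top');print(o['clock'],o['position'],o['joint_pos'],R.from_quat(o['ee_rot']).as_matrix()[:,1])
print(proj(c,[[.5384,-.3203,.012],[.406,-.3501,.012],[.4166,-.3805,.012],[.4625,-.3472,.012],o['position']]))
def cr(im,x,y,w,h,f): return cv2.resize(im[y:y+h,x:x+w],None,fx=f,fy=f,interpolation=cv2.INTER_CUBIC)
cv2.imwrite('pics/m4.png',np.hstack([c['image'],np.vstack([cr(t['image'],100,150,140,120,1.7),cr(c['image'],0,0,140,128,1.7)[:216]])[:420]]))
E
```

```text
8.4 [ 0.46288909 -0.3461055   0.12992686] [-0.18179772  0.43292615  0.93641611  1.75273079 -0.37896641  1.14976328
 -0.35835154] [ 3.36551663e-01 -9.41665003e-01  2.04161846e-05]
[[283.13101569  98.25321406]
 [263.62882344 264.26287589]
 [301.32406023 264.51930427]
 [282.74917435 203.24436816]
 [281.81717235 270.40369709]]
```

View pics/m4.png

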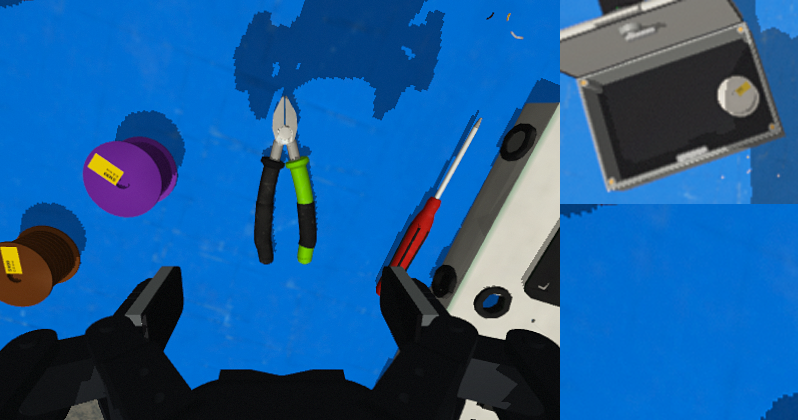

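The jaw tip is at (285,97) and the handle ends are at (264,262) and (304,262), which matches the prediction. The reel stands in the case's right end. I still need to check how far the screwdriver is from the right finger.

```bash
python3 - <<'E'
from h import *
c=load('w3');t=load('top0');u=np.array([.3366,-.9417]);p=np.array([.4629,-.3461])
for q in((380,290),(410,205),(437,205),(478,120)):
    d=onz(c,q,.01)[:2]-p;print(q,d+p,'along closing',d@u,'across',d@[.9417,.3366])
for q in((584.5,366),(591,366)):
    d=onz(t,np.array(q)*.7,.01)[:2]-p;print(q,d+p,d@u,d@[.9417,.3366])
E
```

```text
(380, 290) [ 0.41599429 -0.4547811 ] along closing 0.0865565326815832 across -0.08075316783881067
(410, 205) [ 0.49535736 -0.4453803 ] along closing 0.10441740456175334 across -0.0028526552533536184
(437, 205) [ 0.50269118 -0.46593158] along closing 0.12623910510909545 across -0.002863956108418504
(478, 120) [ 0.57275542 -0.46390584] along closing 0.14791509826031896 across 0.06379740654301294
(584.5, 366) [ 0.40992764 -0.45390613] 0.08369053500797141 -0.08617161195068379
(591, 366) [ 0.4101245  -0.46549219] 0.09466738819322511 -0.08988609669052974
```

Call:
step_arm:
  moves:
    - [0.15, 0, -1, -40, 0, 0, 0]
    - [0.15, 0, -1, -80, 0, 0, 0]
    - [0.15, 0, -1, -110, 0, 0, 0]
    - [0.15, 0, -1, -120, 0, 0, 0]
    - [0.15, 0, -1, -126, 0, 0, 0]
    - [0.15, 0, -1, -126, 0, 0, 0]
    - [1, 0, -1, -126, 0, 0, 0]
    - [1, 0, -1, -126, 0, 0, 0]
    - [1, 0, -1, -126, 0, 0, 0]
    - [1, 0, -1, -126, 0, 0, 0]

```text
clock: 9.5
position: [0.4637, -0.3479, 0.0052]
ee_rot: [0.985, 0.17, 0.001, 0.001]
ft_force: [-2.2, 1.9, 9.0]
grip_width: 0.558
grasp_force: 40.0
```

Call:
step_arm:
  moves:
    - [1, 0, 0, 0, 0, 0, 0]
    - [1, 0, 0, 0, 0, 0, 0]
    - [1, 0, 0, 20, 0, 0, 0]
    - [1, 0, 0, 50, 0, 0, 0]
    - [1, 0, 0, 90, 0, 0, 0]
    - [1, 0, 0, 140, 0, 0, 0]
    - [1, 0, 0, 160, 0, 0, 0]
    - [1, 0, 0, 160, 0, 0, 0]

```text
clock: 10.3
position: [0.4641, -0.3484, 0.1672]
ee_rot: [0.985, 0.17, 0.003, 0.002]
ft_force: [-0.0, -0.6, -2.6]
grip_width: 0.549
grasp_force: 43.0
```

Call:
step_arm:
  moves:
    - [1, 11, 258, 0, 0, 0, 0.797]
    - [1, 11, 258, 0, 0, 0, 0.797]
    - [1, 11, 258, 0, 0, 0, 0.797]
    - [1, 11, 258, 0, 0, 0, 0.797]
    - [1, 11, 258, 0, 0, 0, 0.797]
    - [1, 11, 258, 0, 0, 0, 0.797]
    - [1, 11, 258, 0, 0, 0, 0.797]
    - [1, 11, 258, 0, 0, 0, 0.797]

```text
clock: 11.1
position: [0.4733, -0.0904, 0.1629]
ee_rot: [0.843, 0.538, -0.0, -0.0]
ft_force: [-0.7, -0.8, -2.0]
grip_width: 0.554
grasp_force: 43.0
```

Call:
step_arm:
  moves:
    - [1, 11, 258, 0, 0, 0, 0.797]
    - [1, 11, 258, 0, 0, 0, 0.797]
    - [1, 11, 258, 0, 0, 0, 0.797]
    - [1, 11, 258, 0, 0, 0, 0.797]
    - [1, 11, 258, 0, 0, 0, 0.797]
    - [1, 11, 258, 0, 0, 0, 0.797]
    - [1, 11, 258, 0, 0, 0, 0.797]
    - [1, 11, 258, 0, 0, 0, 0.797]
    - [1, 11, 258, 0, 0, 0, 0.797]

```text
clock: 12.0
position: [0.4853, 0.1662, 0.1633]
ee_rot: [0.569, 0.822, -0.0, 0.0]
ft_force: [0.3, -0.0, -2.4]
grip_width: 0.556
grasp_force: 43.1
```

```bash
python3 - <<'E'
from h import *
o=manip.get_obs();s=snap('scene');w=snap('wrist');print(o['clock'],o['position'],o['grip_width'],R.from_quat(o['ee_rot']).as_matrix()[:,1])
def cr(im,x,y,w,h,f): return cv2.resize(im[y:y+h,x:x+w],None,fx=f,fy=f,interpolation=cv2.INTER_CUBIC)
cv2.imwrite('pics/m5.png',np.hstack([cr(s['image'],110,70,200,200,1.9),cr(w['image'],0,0,560,420,.72)[:300] if 0 else cv2.copyMakeBorder(cv2.resize(w['image'],(420,315)),0,65,0,0,0)]))
E
```

```text
12.0 [0.48525938 0.16623308 0.16326199] 0.5557861199311321 [ 9.36147899e-01  3.51606438e-01 -1.51062043e-04]
```

View pics/m5.png

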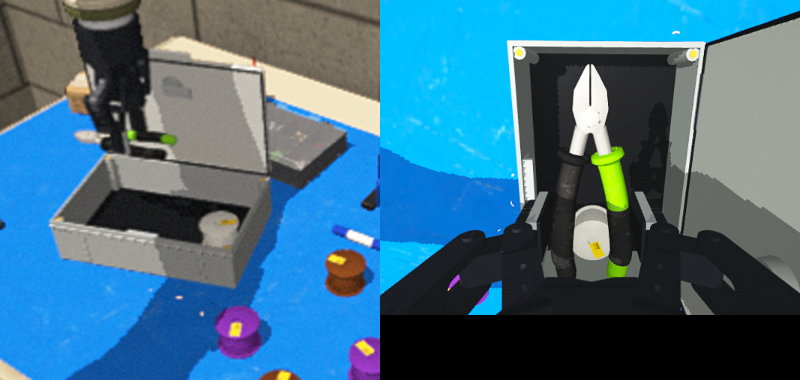

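The cutters are held level with their jaws towards the left wall of the case, and the reel is clear of the handles. I'll lower and release them.

Call:
step_arm:
  moves:
    - [1, 0, 0, -40, 0, 0, 0]
    - [1, 0, 0, -80, 0, 0, 0]
    - [1, 0, 0, -110, 0, 0, 0]
    - [1, 0, 0, -135, 0, 0, 0]
    - [1, 0, 0, -147, 0, 0, 0]
    - [1, 0, 0, -147, 0, 0, 0]
    - [1, 0, 0, -147, 0, 0, 0]

```text
clock: 12.8
position: [0.4853, 0.1685, 0.0169]
ee_rot: [0.567, 0.823, 0.0, 0.0]
ft_force: [0.5, -0.2, -1.5]
grip_width: 0.56
grasp_force: 45.6
```

Call:
step_arm:
  moves:
    - [0.2, 0, 0, 0, 0, 0, 0]
    - [0.2, 0, 0, 0, 0, 0, 0]
    - [0.2, 0, 0, 0, 0, 0, 0]
    - [0.2, 0, 0, 15, 0, 0, 0]
    - [0.2, 0, 0, 45, 0, 0, 0]
    - [0.2, 0, 0, 90, 0, 0, 0]
    - [0.2, 0, 0, 140, 0, 0, 0]
    - [0.2, 0, 0, 190, 0, 0, 0]
    - [0.2, 0, 0, 240, 0, 0, 0]

```text
clock: 13.7
position: [0.4844, 0.1684, 0.2589]
ee_rot: [0.567, 0.824, 0.001, 0.0]
ft_force: [1.0, 0.6, 0.4]
grip_width: 0.805
grasp_force: 0.0
```

Call:
step_arm:
  moves:
    - [1, 0, 0, 40, 0, 0, 0]
    - [1, 0, 0, 60, 0, 0, 0]
    - [1, 44, -7, 60, 0, 0, 0]
    - [1, 88, -14, 60, 0, 0, 0]
    - [1, 132, -20, 60, 0, 0, 0]
    - [1, 176, -27, 60, 0, 0, 0]
    - [1, 176, -27, 60, 0, 0, 0]
    - [1, 176, -27, 20, 0, 0, 0]
    - [1, 176, -27, -20, 0, 0, 0]
    - [1, 176, -27, -47, 0, 0, 0]

```text
clock: 14.7
position: [0.6595, 0.1419, 0.207]
ee_rot: [0.567, 0.824, -0.001, -0.001]
ft_force: [0.8, 0.1, 0.3]
grip_width: 0.001
grasp_force: 0.0
```

```bash
python3 - <<'E'
from h import *
o=manip.get_obs();s=snap('scene');t=snap('top');print(o['clock'],o['position'],o['ft_force'],o['joint_pos'],R.from_quat(o['ee_rot']).as_matrix()[:,1])
def cr(im,x,y,w,h,f): return cv2.resize(im[y:y+h,x:x+w],None,fx=f,fy=f,interpolation=cv2.INTER_CUBIC)
cv2.imwrite('pics/m6.png',np.hstack([cr(s['image'],110,40,200,200,2),cr(t['image'],60,90,200,200,2)]))
E
```

```text
14.7 [0.65948988 0.14185523 0.20700036] [0.80017461 0.07488165 0.28392212] [-0.70394411  0.50716365  0.61637494  1.37424404 -0.29181957  1.35290574
  0.28099238] [ 0.93409457  0.35702123 -0.00178292]
```

View pics/m6.png

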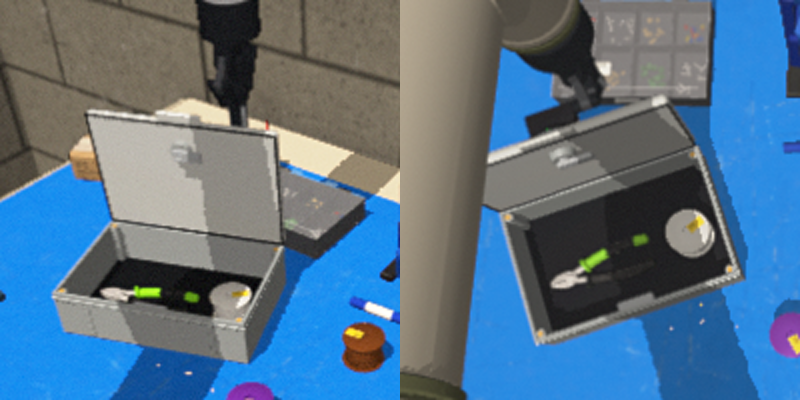

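The cutters and reel both lie in the case. The closed fingers are behind the lid, right of the knob. I'll start pushing the lid over.

Call:
step_arm:
  moves:
    - [1, -14, -5, 0, 0, 0, 0]
    - [1, -29, -11, 0, 0, 0, 0]
    - [1, -40, -15, 0, 0, 0, 0]
    - [1, -51, -20, 0, 0, 0, 0]
    - [1, -64, -25, -1, 0, 0, 0]
    - [1, -78, -30, -4, 0, 0, 0]
    - [1, -90, -34, -9, 0, 0, 0]
    - [1, -102, -39, -15, 0, 0, 0]
    - [1, -113, -43, -22, 0, 0, 0]
    - [1, -124, -47, -30, 0, 0, 0]

```text
clock: 15.8
position: [0.5377, 0.0949, 0.1822]
ee_rot: [0.567, 0.824, 0.002, 0.001]
ft_force: [0.5, 0.5, 2.5]
grip_width: 0.0
grasp_force: 1.0
```

Call:
step_arm:
  moves:
    - [1, -9, -4, -9, 0, 0, 0]
    - [1, -19, -7, -19, 0, 0, 0]
    - [1, -26, -10, -31, 0, 0, 0]
    - [1, -33, -12, -43, 0, 0, 0]
    - [1, -38, -15, -56, 0, 0, 0]
    - [1, -43, -16, -68, 0, 0, 0]
    - [1, -47, -18, -80, 0, 0, 0]
    - [1, -49, -19, -90, 0, 0, 0]
    - [1, -49, -19, -95, 0, 0, 0]
    - [1, -49, -19, -96, 0, 0, 0]

```text
clock: 16.8
position: [0.4872, 0.0755, 0.0839]
ee_rot: [0.567, 0.824, -0.001, -0.001]
ft_force: [-13.7, -3.6, 29.7]
grip_width: 0.003
grasp_force: 14.5
```

Call:
step_arm:
  moves:
    - [1, 0, 0, -1, 0, 0, 0]
    - [1, 0, 0, -1, 0, 0, 0]

```text
clock: 17.0
position: [0.4872, 0.0755, 0.0838]
ee_rot: [0.567, 0.824, -0.0, -0.001]
ft_force: [-16.6, -3.5, 32.4]
grip_width: -0.001
grasp_force: 16.4
```

Call:
step_arm:
  moves:
    - [1, 0, 0, 20, 0, 0, 0]
    - [0.3, 0, 0, 65, 0, 0, 0]
    - [0.3, 0, 0, 105, 0, 0, 0]
    - [0.3, -28, 54, 105, 0, 0, 0]
    - [0.3, -28, 54, 105, 0, 0, 0]
    - [0.3, -28, 54, 105, 0, 0, 0]
    - [0.3, -28, 54, 105, 0, 0, 0]

```text
clock: 17.7
position: [0.4598, 0.1293, 0.187]
ee_rot: [0.567, 0.824, -0.0, 0.0]
ft_force: [-0.0, 0.1, 0.4]
grip_width: 0.706
grasp_force: 0.0
```

```bash
python3 - <<'E'
from h import *
o=manip.get_obs();c=snap('wrist');save('w7',c);s=snap('scene');save('s7',s);print(o['clock'],o['position'],o['joint_pos'],R.from_quat(o['ee_rot']).as_matrix()[:,1])
e=np.array([.9344,.356,0]);f=np.array([-.356,.9344,0]);C=np.array([.504,.1465,0])
K=C-.047*e+[0,0,.121]
print(proj(c,[K,K+.028*f,K-.028*f, C-.085*e+.13*f+[0,0,.084],C-.085*e-.13*f+[0,0,.084]]))
def cr(im,x,y,w,h,f): return cv2.resize(im[y:y+h,x:x+w],None,fx=f,fy=f,interpolation=cv2.INTER_CUBIC)
cv2.imwrite('pics/m7.png',np.hstack([c['image'],cr(s['image'],120,120,160,280,1.5)]))
E
```

```text
17.7 [0.45982016 0.12933995 0.1869824 ] [-0.94949504  0.01896883  0.59326344  1.92436558 -0.01094436  1.20200456
  0.01292284] [ 9.34021085e-01  3.57217544e-01 -4.88889980e-04]
[[281.31826663 223.03636981]
 [281.35662344 181.39110497]
 [281.28261167 261.77069756]
 [222.93428936  15.00889266]
 [237.66316182 349.63501724]]
```

View pics/m7.png

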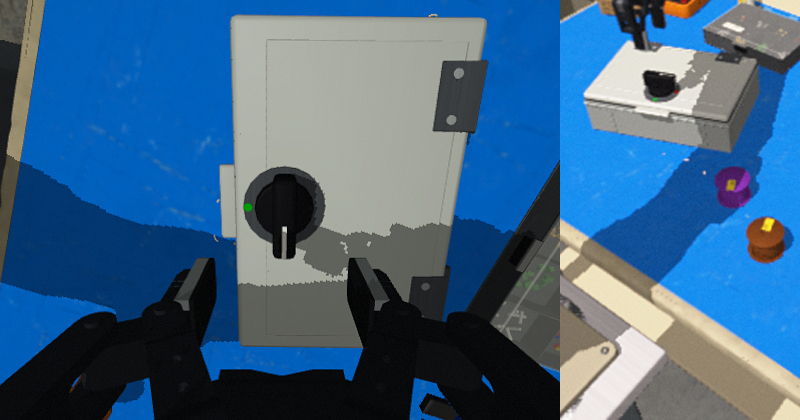

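The lid is shut. The knob bar runs from (283,175) to (284,259) with its white line at the bottom, and the green dot is at (248,207) towards the front. That puts it about 3 mm from the predicted place, so I'll correct for that and grip.

Call:
step_arm:
  moves:
    - [0.5, 1, 3, -40, 0, 0, 0]
    - [0.5, 1, 3, -70, 0, 0, 0]
    - [0.5, 1, 3, -82, 0, 0, 0]
    - [0.5, 1, 3, -89, 0, 0, 0]
    - [0.5, 1, 3, -89, 0, 0, 0]
    - [1, 1, 3, -89, 0, 0, 0]
    - [1, 1, 3, -89, 0, 0, 0]
    - [1, 1, 3, -89, 0, 0, 0]
    - [1, 1, 3, -89, 0, 0, 0]
  grip_force: 80

```text
clock: 18.7
position: [0.4607, 0.1327, 0.0997]
ee_rot: [0.567, 0.824, 0.0, -0.0]
ft_force: [-6.1, -1.9, 11.8]
grip_width: 0.172
grasp_force: 78.1
```

Call:
step_arm:
  moves:
    - [1, 0, 0, 0, 0, 0, -0.14]
    - [1, 0, 0, 0, 0, 0, -0.28]
    - [1, 0, 0, 0, 0, 0, -0.42]
    - [1, 0, 0, 0, 0, 0, -0.56]
    - [1, 0, 0, 0, 0, 0, -0.7]
    - [1, 0, 0, 0, 0, 0, -0.84]
    - [1, 0, 0, 0, 0, 0, -0.84]

```text
clock: 19.4
position: [0.4621, 0.1325, 0.0998]
ee_rot: [0.855, 0.519, 0.001, 0.0]
ft_force: [0.0, -3.7, 4.1]
grip_width: 0.167
grasp_force: 78.0
```

Call:
step_arm:
  moves:
    - [1, 0, 0, 0, 0, 0, -0.14]
    - [1, 0, 0, 0, 0, 0, -0.28]
    - [1, 0, 0, 0, 0, 0, -0.42]
    - [1, 0, 0, 0, 0, 0, -0.56]
    - [1, 0, 0, 0, 0, 0, -0.7]
    - [1, 0, 0, 0, 0, 0, -0.74]
    - [1, 0, 0, 0, 0, 0, -0.74]
    - [1, 0, 0, 0, 0, 0, -0.74]

```text
clock: 20.2
position: [0.4628, 0.1316, 0.0998]
ee_rot: [0.984, 0.176, 0.002, 0.0]
ft_force: [4.0, -5.9, 4.2]
grip_width: 0.168
grasp_force: 78.0
```

Now I'll open the fingers, lift and check.

Call:
step_arm:
  moves:
    - [0.5, 0, 0, 0, 0, 0, 0]
    - [0.5, 0, 0, 0, 0, 0, 0]
    - [0.5, 0, 0, 0, 0, 0, 0]
    - [0.5, 0, 0, 20, 0, 0, 0]
    - [0.5, 0, 0, 60, 0, 0, 0]
    - [0.5, 0, 0, 100, 0, 0, 0]
    - [0.5, 0, 0, 130, 0, 0, 0]
    - [0.5, 0, 0, 130, 0, 0, 0]

```text
clock: 21.0
position: [0.4624, 0.1337, 0.2322]
ee_rot: [0.984, 0.177, 0.003, -0.002]
ft_force: [-0.3, -0.2, 0.6]
grip_width: 0.498
grasp_force: 0.0
```

```bash
python3 - <<'E'
from h import *
o=manip.get_obs();c=snap('wrist');save('w8',c);s=snap('scene');print(o['clock'],o['position'],o['ft_force'])
def cr(im,x,y,w,h,f): return cv2.resize(im[y:y+h,x:x+w],None,fx=f,fy=f,interpolation=cv2.INTER_CUBIC)
cv2.imwrite('pics/m8.png',np.hstack([c['image'],cr(s['image'],120,120,160,280,1.5)]))
E
```

```text
21.0 [0.46243164 0.13367487 0.23222477] [-0.32170855 -0.242944    0.57311994]
```

View pics/m8.png

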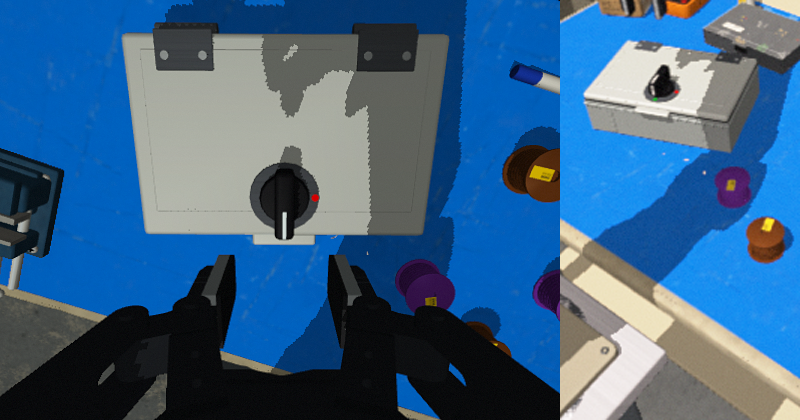

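The white line at (284,225) points to the front and hides the green dot, the red dot is at (315,198), and the lid is shut. The robot touches nothing, so I'll hand in.

```bash
python3 -c "
from workcell import manip
print(manip.hand_in())"
```

```text
the job is handed in; nothing more can be done
None
```

The cutters and white reel are in the case, the lid is shut, the knob is turned to the green dot, and the job was handed in at about 21 s; no verdict came back.

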